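# Lock the telescopic arm of a bench magnifier

### The arm

A 6-joint arm with a two-finger parallel gripper is mounted at the origin on the work surface. World frame = base frame: x ahead of the robot, y to its left, z up, the work surface at z = 0. Lengths are in mm, angles in rad, forces in N, time in s.
With the tool pointing down it reaches from about 275 to 850 mm from the base axis. Payload 5.2 kg.
Tool frame: the origin (TCP) lies on the front face of the gripper's body, between the roots of the fingers; the fingertips stand 73 mm ahead of it and the grasp point (between the pads) lies 54 mm ahead of it (r.grasp_offset is the distance from the TCP to the grasp point, in mm); z points along the fingers, x is the direction in which the jaws open and shut, and the axes are right-handed (so a half turn about z gives the same grasp; the last joint's range is limited). The gripper opens to 85 mm and grips with 20 to 120 N. Pads are 22 mm wide; open, the fingers measure 114 mm over their backs; the gripper's body (76 mm by 85 mm) begins 54 mm behind the grasp point. The pads swing forward as they close: fully open they stand 13 mm farther back than shut.
Start: joints at [1.09, 0.259, 1.535, -0, 1.348, -0.203], TCP at [150.81, 528.925, 303.91] pointing down, gripper open.
Joint ranges: [-3.14, 3.14], [-0.91, 2.08], [0.19, 2.58], [-1.22, 4.36], [0.22, 2.71], [-3.12, 3.12]. Speed limits (rad/s): [2.57, 2.57, 3.14, 3.14, 3.14, 3.14].

### API

Orientations are given as a unit quaternion [w, x, y, z].
In Python, from plant import r, camera gives the robot as it stands. The module is installed in compiled form; this text tells all that it offers.
- The arm moves only by the tool jog_arm, never from a script. Its argument "moves" is a list of rows, each an object of numbers: "tx", "ty", "tz": the shift along the tool's x, y, z in m; "rx", "ry", "rz": the turn, a rotation vector about the tool's x, y, z in degrees; "hand": the finger opening in m, from 0 to 0.0854. In form: [{"tx": .., "ty": .., "tz": .., "rx": .., "ry": .., "rz": .., "hand": ..}, ...]. A call has exactly 5 rows; each row is the pose to reach, as a shift and turn from the pose commanded when the call began, along the tool's axes at that moment; what a row does not reach only later rows make up. A row lasts 1/12 s, in which the tool goes at most 41.7 mm and 7.16 degrees, less where a joint would pass 70% of its speed; a pose out of reach is approached as far as the arm can. A call with a gripper value outside its range is refused whole. The fingers move at their own pace and stop on an object; "force" is the grip in N (left out, the last holds). Time passes only in rows, so rows that repeat a pose let the fingers close, or fill a call up. It gives the time, the measured TCP pose, the force and the opening at its end, in the units of the state.
- r.sense(): the state, without advancing time (a new reading comes with each control period).
- camera(name): name is "side" or "top"; returns a dict with "image" (384x512x3 uint8, blue, green, red), "fx", "fy", "cx", "cy" (pixels), "rvec" (rotation vector, rad) and "tvec" (3), from world to camera coordinates, as OpenCV has them. Camera axes: x right, y down, z forward; pixel columns grow to the right and rows downward; lengths in mm; the calibration is good to about 2 mm. A picture is of the moment at which its call begins. There is no depth.
- r.job_done(): hands the job in, once; it reports no verdict.
The state is a dict: "t": time; "joints": joint angles; "joint_velocities": joint speeds; "tau": joint torques, N m; "tcp_pos": TCP position; "orientation": TCP orientation; "ft_force": force on the tool from outside, world axes, zero at the start; "torque": the same for the moment, N m; "finger_gap": finger opening in mm.
Only numpy, scipy, OpenCV 4.12 (cv2) and the standard library are available. Lean on these libraries where they do the work, as an engineer would, in place of code of your own. Each camera call takes 0.05 s, during which the arm holds its last target.

### The job

Lock the bench magnifier's telescopic arm: pinch in the two spring buttons on the inner tube, slide the tube into its sleeve until both buttons snap out through the sleeve's holes, then give the tube a light pull back out (about 10 N) to check that it is locked, and let go. Do it gently, feeling for the holes and never pushing or pulling with more than about 15 N, and leave the other things on the bench where they are.

Things in the scene. Friction and masses are not known exactly. Their poses are not given: they have to be found in the camera images.
- sleeve: Fixed square aluminium outer tube, 36 to 40 mm wide and high outside, 31 mm inside, 165 mm long, level, its axis 100 mm above the bench, on a post and a dark foot plate that begin 40 mm behind the mouth. Origin on the bench straight under the centre of its open mouth; +y points along the bore, the way the tube slides in; z up. It does not move.
- mouth (a point): Centre of the sleeve's open mouth, on the bore axis, 100 mm above the bench; axes as the sleeve. The rim is square-edged: a button that is not pressed in stops against it. The two round holes (18 mm, one in each side wall, level with the axis) are in a jacket clamped on the sleeve, 44 to 79 mm inside the mouth, elsewhere each time and not measured: feel for them.
- tube: Square steel inner tube, 28 mm wide and high, level, already part-way in the sleeve; it slides only along the sleeve's y. Origin on its axis midway between the two buttons; axes as the sleeve. Bare for 145 mm behind the buttons (-y), then a 34 mm black collar and a round lens 100 mm across, centred 220 mm behind the buttons.
- buttons_mid (a point): The tube's origin again, as a point: on its axis, midway between the buttons, half-way up the tube. At the start 18 to 30 mm outside the mouth. The tube stays where it is left: about 1.5 N of friction, about 5 N in all while the buttons rub inside the sleeve.
- button_left (a joint): Round spring button, 14 mm in diameter, on the tube's side towards -x. Value in m: 0 fully out (6 mm proud of the tube; 40 mm over both buttons), 0.006 flush, at most 0.008. Takes about 2 N to start and 3.5 N to hold flush. With fingers pressing only its rear half, its front half (7 mm) can go in under the rim, which then keeps it in (about 0.0045) when the fingers let go.
- button_right (a joint): The same button on the tube's side towards +x; same values. Snapped into the holes, both read 0 again and stop the tube against the hole edges after 2 mm of play either way.
- parts_tray: Bystander: open grey tray, 100 x 140 x 30 mm; origin under its centre.
- oil_bottle: Bystander: small white bottle, 40 mm across, 85 mm tall; origin under its centre.
- tweezer_pot: Bystander: open metal pot, 70 mm across, 80 mm tall; origin under its centre.
- screwdriver: Bystander: screwdriver lying on the bench, 160 mm long along its x.
- clip (a joint): Leaf spring inside the tube that carries both buttons and gives a little along it. Value in m: 0 at rest, positive when the buttons are held back towards +y (tube pulled outward against the hole edges), negative when the tube is pushed inward against them; 5 N per mm, at most 5 mm.

How it is judged (in metres and radians):
On the way, in this order (a step that is already met when the one before it is completed fails the run):
1. both buttons are pressed in and have gone in under the sleeve's rim (value of joint each of button_left, button_right above 0.0035 m and y of buttons_mid in the frame of sleeve above 0.004 m), for 0.1 s.
2. both buttons have snapped out through the holes (value of joint each of button_left, button_right below 0.0015 m and y of buttons_mid in the frame of sleeve between 0.035 and 0.089 m), for 0.2 s.
3. the locked tube is pulled back outward, the buttons held by the hole edges with at least 5 N (all of step 2 and value of joint clip above 0.001 m), for 0.1 s.
At the end, for the whole second after the job is handed in: Both buttons stand out through the sleeve's holes (each within 1.5 mm of fully out, 35 to 89 mm inside the mouth), the tube at rest and released (all of step 2 and linear speed of tube below 0.01 m/s and contact force between the fingers and tube below 0.1 N); the robot touches nothing.
It fails at once if the tube or its buttons press on the sleeve with more than 20 N (contact force between tube and sleeve above 20 N).
It fails at once if the fingers press on the sleeve with more than 25 N (contact force between the fingers and sleeve above 25 N).
It fails at once if a bystander is moved by more than 20 mm (distance of any of parts_tray, oil_bottle, tweezer_pot, screwdriver from where it was at the start of the episode above 0.02 m).
It also fails if it takes over 69 s, if anything falls off the work surface, if the arm or the gripper's body presses on something with over 40 N, if the wrist force passes 120 N, or if a joint passes its speed limit or range.

## Working session

There is one attempt and no reset: what is moved stays moved. The work goes in short steps, Python scripts to look and compute and a tool call to move; the robot and the scene stay as the last step left them, time stands still between calls to the robot, and variables do not carry over. Pictures are saved under pics/ and viewed, and the job is handed in when it is done.

Besides the shell and the picture viewer there is one more tool, called after ">>>" in YAML: its name, and indented under it one key for each argument. jog_arm: Moves the arm, as the interface text tells. Its arguments: {"type":"object","properties":{"moves":{"type":"array","items":{"type":"object","properties":{"tx":{"type":"number"},"ty":{"type":"number"},"tz":{"type":"number"},"rx":{"type":"number"},"ry":{"type":"number"},"rz":{"type":"number"},"hand":{"type":"number"}}}},"force":{"type":"number"}},"required":["moves"]}

```bash
ls; mkdir -p pics; python3 - <<'E'
from plant import r,camera
import cv2,numpy as np
print(r.sense())
for n in("side","top"):
    c=camera(n);cv2.imwrite(f"pics/{n}0.png",c["image"]);
    R=cv2.Rodrigues(np.array(c["rvec"]))[0];print(n,c["fx"],c["cx"],c["cy"],-R.T@np.array(c["tvec"]).ravel());print(R.round(3))
E
```

```text
pics
{'t': 0.0, 'joints': array([ 1.09018215e+00,  2.59366736e-01,  1.53610356e+00, -2.05612759e-05,
        1.34801229e+00, -2.02785408e-01]), 'joint_velocities': array([ 3.63809985e-05, -2.81533885e-04, -1.16617272e-06, -6.03690859e-04,
       -1.11444027e-03, -9.05415826e-04]), 'tau': array([ 3.29389302e-03, -4.46049786e+01, -2.90567923e+01, -2.30247688e-04,
        1.19882231e-02, -5.62337061e-05]), 'tcp_pos': array([150.63026186, 528.54699248, 303.0535861 ]), 'orientation': array([ 4.14711194e-04,  7.98205111e-01,  6.02385016e-01, -8.49161679e-04]), 'ft_force': array([-0.30358456, -0.4997799 ,  0.28798976]), 'torque': array([0.05804188, 0.0368223 , 0.00632478]), 'finger_gap': 85.31292738687542}
side 369.21161797515055 253.81985366017926 189.3854874198637 [402.34467922 706.13312405 552.76956912]
[[-0.952 -0.304 -0.013]
 [-0.178  0.591 -0.786]
 [ 0.247 -0.747 -0.618]]
top 452.04156871543364 254.38520258167142 188.56358051013882 [ 453.79081795  123.37890787 1217.43231771]
[[-0.026 -0.999 -0.032]
 [-0.993  0.029 -0.111]
 [ 0.111  0.029 -0.993]]
```

View pics/side0.png

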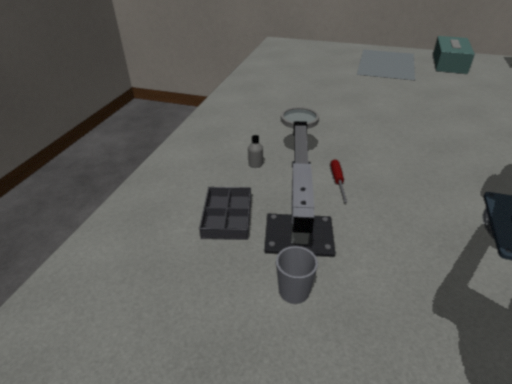

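View pics/top0.png

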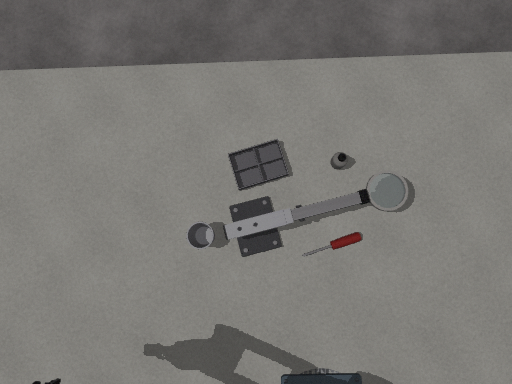

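```bash
python3 - <<'E'
import cv2
a=cv2.imread("pics/top0.png")[160:260,210:410];cv2.imwrite("pics/t1.png",cv2.resize(a,None,fx=4,fy=4,interpolation=cv2.INTER_CUBIC))
a=cv2.imread("pics/side0.png")[100:260,250:350];cv2.imwrite("pics/s1.png",cv2.resize(a,None,fx=3.7,fy=3.7,interpolation=cv2.INTER_CUBIC))
E
```

```text
(no output)
```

View pics/t1.png

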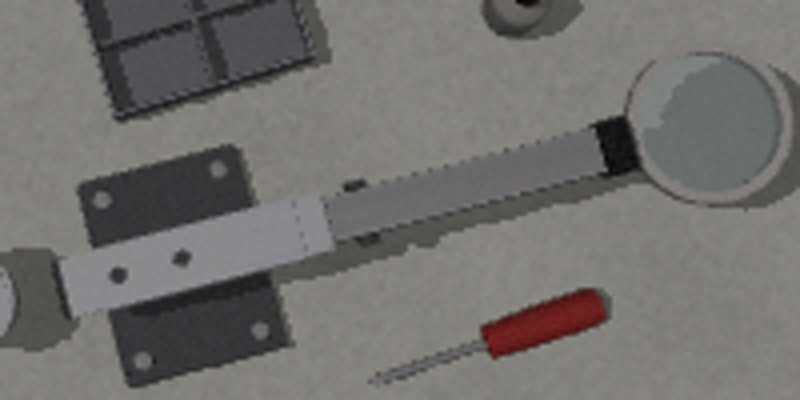

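View pics/s1.png

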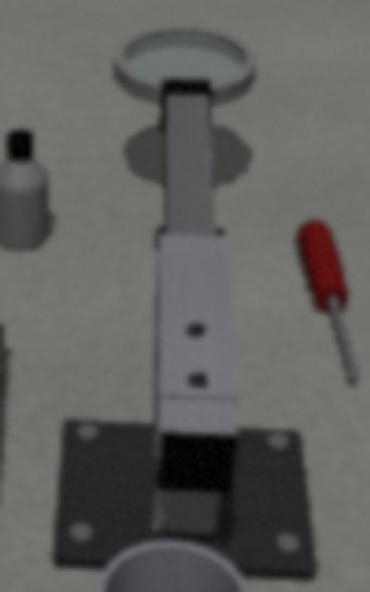

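```bash
cat > h.py <<'E'
import numpy as np,cv2
from plant import r,camera
def ray(c,uv,z):
    K=np.array([[c["fx"],0,c["cx"]],[0,c["fy"],c["cy"]],[0,0,1.]])
    R=cv2.Rodrigues(np.array(c["rvec"]))[0];C=-R.T@np.array(c["tvec"]).ravel()
    d=R.T@np.linalg.inv(K)@np.array([*uv,1.]);return C+d*(z-C[2])/d[2]
def proj(c,P):
    K=np.array([[c["fx"],0,c["cx"]],[0,c["fy"],c["cy"]],[0,0,1.]])
    return cv2.projectPoints(np.array(P,float).reshape(-1,3),np.array(c["rvec"]),np.array(c["tvec"]),K,None)[0][:,0]
E
python3 - <<'E'
from h import *
c=camera("top")
f=lambda u,v,z:ray(c,((u+.5)/4+210-.5,(v+.5)/4+160-.5),z)
for n,u,v,z in [("m1",325,195,118),("m2",335,249,118),("e1",65,260,120),("e2",76,318,120),("b1",354,187,100),("b2",370,239,100),("t1",340,198,114),("t1b",590,133,114),("t2",345,237,114),("t2b",598,174,114),("c1",596,128,114),("c2",607,174,114),("lens",707,128,100)]:
    print(n,f(u,v,z).round(1))
s=camera("side")
g=lambda u,v,z:ray(s,((u+.5)/3.7+250-.5,(v+.5)/3.7+100-.5),z)
for n,u,v,z in [("m1",161,234,118),("m2",225,234,118),("bL",160,236,100),("bR",221,232,100),("c1",163,95,114),("c2",212,95,114),("lens",184,65,100)]:
    print(n,g(u,v,z).round(1))
E
```

```text
m1 [526.2  67.5 118. ]
m2 [493.3  62.6 118. ]
e1 [490.9 226.4 120. ]
e2 [455.8 220.4 120. ]
b1 [531.8  48.6 100. ]
b2 [499.5  39.9 100. ]
t1 [524.4  58.3 114. ]
t1b [559.8 -95.  114. ]
t2 [500.5  56.1 114. ]
t2b [534.6 -98.6 114. ]
c1 [562.7 -98.8 114. ]
c2 [ 534.5 -104.   114. ]
lens [ 562.1 -169.5  100. ]
m1 [524.8  71.2 118. ]
m2 [490.3  60.9 118. ]
bL [530.   47.1 100. ]
bR [496.5  32.8 100. ]
c1 [561.7 -96.  114. ]
c2 [ 530.5 -105.1  114. ]
lens [ 562.4 -169.1  100. ]
```

```bash
python3 - <<'E'
from h import *
c=camera("top");I=cv2.cvtColor(c["image"],cv2.COLOR_BGR2GRAY).astype(np.float32)
a=np.radians(12.75);d=np.array([-np.sin(a),np.cos(a)]);x=np.array([np.cos(a),np.sin(a)]);M=np.array([510.2,65])
def prof(off,z,s):
    P=np.array([[*(M+x*off+d*t),z] for t in s]);uv=proj(c,P).astype(np.float32)
    return cv2.remap(I,uv[:,0].copy(),uv[:,1].copy(),cv2.INTER_LINEAR).ravel().round().astype(int)
s=np.arange(-40,16,2)
print(s)
for o in(-20,-18,18,20):print(o,prof(o,104,s))
for o in(-17,-16,-8,0,8,16,17):print("m",o,prof(o,118 ,s))
s=np.arange(-190,-140,2);print(s)
for o in(-10,-5,0,5,10):print("c",o,prof(o,114 ,s))
o=np.arange(-30,31,2);print(o)
for t in(-150,-100,-60,-10,):print(t,[int(prof(k,114,[t])[0]) for k in o])
for t in(20,60,100,140,):print(t,[int(prof(k,119,[t])[0]) for k in o])
E
```

```text
[-40 -38 -36 -34 -32 -30 -28 -26 -24 -22 -20 -18 -16 -14 -12 -10  -8  -6
  -4  -2   0   2   4   6   8  10  12  14]
-20 [82 80 83 83 83 79 71 71 72 72 68 66 70 79 82 82 82 81 80 79 82 82 82 80
 80 82 81 82]
-18 [83 82 84 83 84 81 70 54 49 53 55 55 56 73 80 82 82 80 80 80 85 94 92 82
 81 88 92 91]
18 [130 121 126 128 130 122  88  59  50  51  54  52  45  77 120 123 124 125
 125 126 127 131 133 135 136 137 135 134]
20 [131 129 130 129 129 123 102  72  61  64  70  70  61  85 114 126 125 126
 127 127 128 131 131 130 131 132 131 131]
m -17 [ 83  84  83  83  83  84  82  57  46  46  52  52  49  55  70  81  82  81
  79  79  81 102 110 110 105 101 103 108]
m -16 [ 82  82  81  80  83  84  82  56  44  46  53  55  50  51  66  81  83  79
  77  78  83 105 119 129 129 121 117 120]
m -8 [108 107 107 107 107 107 109 108 108 108 107 108 109 109 109 109 109 109
 107 106 106 127 135 137 138 137 138 137]
m 0 [108 108 108 108 108 111 109 109 110 109 107 108 109 109 109 109 109 109
 110 109  86 114 134 138 138 136 137 137]
m 8 [106 105 105 105 104 105 106 106 107 107 106 103 102 105 106 106 104 103
 104 105 
[... 1570 characters left out ...]
 108, 109, 109, 108, 109, 109, 110, 108, 106, 106, 106, 105, 103, 108, 126, 125, 126, 127, 126, 125, 127]
20 [87, 83, 83, 85, 85, 82, 94, 124, 128, 125, 130, 137, 131, 127, 130, 136, 136, 130, 127, 131, 138, 135, 126, 124, 129, 135, 128, 125, 125, 127, 128]
60 [54, 40, 38, 39, 40, 52, 114, 136, 136, 136, 137, 136, 137, 138, 138, 137, 139, 138, 137, 137, 139, 138, 137, 136, 127, 96, 64, 54, 52, 51, 54]
100 [53, 43, 38, 37, 37, 50, 109, 137, 139, 139, 140, 140, 137, 136, 133, 123, 134, 135, 137, 139, 138, 137, 137, 137, 130, 84, 61, 55, 55, 53, 55]
140 [54, 54, 55, 55, 57, 72, 113, 137, 139, 140, 138, 137, 137, 137, 135, 125, 132, 136, 137, 138, 138, 139, 139, 138, 133, 74, 58, 56, 53, 47, 54]
```

>>> jog_arm:
  moves:
    - {"tx":-0.025,"ty":0.033,"rz":6}
    - {"tx":-0.05,"ty":0.065,"rz":12}
    - {"tx":-0.075,"ty":0.098,"rz":18}
    - {"tx":-0.1,"ty":0.13,"rz":24}
    - {"tx":-0.125,"ty":0.163,"rz":30}

```text
$.moves[0]: bad value
```

```bash
cat >> h.py <<'E'
a=np.radians(12.75);D=np.array([-np.sin(a),np.cos(a),0]);X=np.array([np.cos(a),np.sin(a),0]);MOUTH=np.array([510.6,67.1,100]) 
from scipy.spatial.transform import Rotation as Ro
def st(tgt=None):
    s=r.sense();q=s["orientation"];R=Ro.from_quat([q[1],q[2],q[3],q[0]]).as_matrix()
    T=np.array([X,-D,[0,0,-1]]).T
    e=Ro.from_matrix(R.T@T).as_rotvec(degrees=True)
    p=np.array(s["tcp_pos"]);F=np.array(s["ft_force"])
    v=p-MOUTH
    print("t%.2f tcp"%s["t"],p.round(1),"sleeve x %.1f y %.1f"%(v@X,v@D),"rot err tool deg",e.round(2),"F along X %.1f D %.1f z %.1f"%(F@X,F@D,F[2]),"gap %.1f"%s["finger_gap"],"vel",np.abs(s["joint_velocities"]).max().round(3))
    if tgt is not None: print("tool shift",(R.T@(np.array(tgt)-p)).round(1))
E
python3 -c "
from h import *
st([518.5,32.1,300])"
```

```text
t0.25 tcp [150.7 528.8 303.5] sleeve x -249.1 y 529.7 rot err tool deg [2.000e-02 5.000e-02 6.133e+01] F along X -0.1 D 1.1 z 0.4 gap 85.3 vel 0.004
tool shift [-376.8  489.9    3.8]
```

>>> jog_arm:
  moves:
    - {"tx":-0.025,"ty":0.033,"tz":0,"rx":0,"ry":0,"rz":6,"hand":0.08}
    - {"tx":-0.05,"ty":0.065,"tz":0,"rx":0,"ry":0,"rz":12,"hand":0.08}
    - {"tx":-0.075,"ty":0.098,"tz":0,"rx":0,"ry":0,"rz":18,"hand":0.08}
    - {"tx":-0.1,"ty":0.13,"tz":0,"rx":0,"ry":0,"rz":24,"hand":0.08}
    - {"tx":-0.125,"ty":0.163,"tz":0,"rx":0,"ry":0,"rz":30,"hand":0.08}
  force: 20

```text
t: 0.67
tcp_pos: [273.7, 362.5, 303.9]
orientation: [-0.0, 0.928, 0.373, 0.0]
ft_force: [1.8, 0.2, -0.2]
finger_gap: 79.9
```

```bash
python3 -c "
from h import *
st([518.5,32.1,300])"
```

```text
t0.67 tcp [273.7 362.5 303.9] sleeve x -165.9 y 340.4 rot err tool deg [-0.00e+00 -1.00e-02  3.11e+01] F along X 1.8 D -0.2 z -0.2 gap 79.9 vel 1.119
tool shift [-52.3 407.9   3.9]
```

>>> jog_arm:
  moves:
    - {"tx":-0.005,"ty":0.04,"tz":0,"rx":0,"ry":0,"rz":6,"hand":0.08}
    - {"tx":-0.01,"ty":0.08,"tz":0,"rx":0,"ry":0,"rz":12,"hand":0.08}
    - {"tx":-0.015,"ty":0.12,"tz":0,"rx":0,"ry":0,"rz":18,"hand":0.08}
    - {"tx":-0.02,"ty":0.16,"tz":0,"rx":0,"ry":0,"rz":24,"hand":0.08}
    - {"tx":-0.025,"ty":0.2,"tz":0,"rx":0,"ry":0,"rz":31,"hand":0.08}

```text
t: 1.08
tcp_pos: [395.2, 201.2, 304.1]
orientation: [-0.0, 0.994, 0.111, 0.0]
ft_force: [0.4, 0.2, 0.2]
finger_gap: 79.9
```

```bash
python3 -c "
from h import *
st([518.5,32.1,300])"
```

```text
t1.08 tcp [395.2 201.2 304.1] sleeve x -83.0 y 156.2 rot err tool deg [-0.01 -0.03  0.04] F along X 0.5 D 0.1 z 0.2 gap 79.9 vel 1.05
tool shift [ 82.9 192.2   4.1]
```

>>> jog_arm:
  moves:
    - {"tx":0.017,"ty":0.038,"tz":0,"rx":0,"ry":0,"rz":0,"hand":0.08}
    - {"tx":0.034,"ty":0.076,"tz":0,"rx":0,"ry":0,"rz":0,"hand":0.08}
    - {"tx":0.05,"ty":0.115,"tz":0.0,"rx":0,"ry":0,"rz":0,"hand":0.08}
    - {"tx":0.067,"ty":0.153,"tz":0,"rx":0,"ry":0,"rz":0,"hand":0.08}
    - {"tx":0.083,"ty":0.192,"tz":0,"rx":0,"ry":0,"rz":0,"hand":0.08}

```text
t: 1.5
tcp_pos: [519.1, 33.5, 304.0]
orientation: [-0.0, 0.994, 0.114, 0.0]
ft_force: [0.9, 0.8, -0.3]
finger_gap: 80.1
```

```bash
python3 -c "
from h import *
st([518.5,32.1,300])"
```

```text
t1.50 tcp [519.1  33.5 304. ] sleeve x 0.9 y -34.6 rot err tool deg [-0.01 -0.02  0.31] F along X 1.1 D 0.6 z -0.3 gap 80.1 vel 0.737
tool shift [-0.9  1.3  4. ]
```

>>> jog_arm:
  moves:
    - {"tx":0,"ty":0,"tz":0.03,"rx":0,"ry":0,"rz":0,"hand":0.07}
    - {"tx":0,"ty":0,"tz":0.065,"rx":0,"ry":0,"rz":0,"hand":0.07}
    - {"tx":0,"ty":0,"tz":0.1,"rx":0,"ry":0,"rz":0,"hand":0.07}
    - {"tx":0,"ty":0,"tz":0.13,"rx":0,"ry":0,"rz":0,"hand":0.07}
    - {"tx":0,"ty":0,"tz":0.148,"rx":0,"ry":0,"rz":0,"hand":0.07}

```text
t: 1.92
tcp_pos: [516.4, 35.4, 152.5]
orientation: [-0.001, 0.994, 0.114, -0.002]
ft_force: [0.4, 0.5, 0.3]
finger_gap: 69.6
```

>>> jog_arm:
  moves:
    - {"tx":0,"ty":0,"tz":0.002,"rx":0,"ry":0,"rz":0,"hand":0.056}
    - {"tx":0,"ty":0,"tz":0.002,"rx":0,"ry":0,"rz":0,"hand":0.056}
    - {"tx":0,"ty":0,"tz":0.002,"rx":0,"ry":0,"rz":0,"hand":0.056}
    - {"tx":0,"ty":0,"tz":0.002,"rx":0,"ry":0,"rz":0,"hand":0.056}
    - {"tx":0,"ty":0,"tz":0.002,"rx":0,"ry":0,"rz":0,"hand":0.056}

```text
t: 2.33
tcp_pos: [519.3, 35.4, 155.6]
orientation: [0.0, 0.993, 0.114, 0.002]
ft_force: [0.3, -0.3, -0.1]
finger_gap: 56.0
```

```bash
python3 -c "
from h import *
st([518.5,32.1,152])
a=camera('side')['image'];cv2.imwrite('pics/s2.png',cv2.resize(a[90:260,220:390],None,fx=3.5,fy=3.5,interpolation=cv2.INTER_CUBIC))
a=camera('top')['image'];cv2.imwrite('pics/t2.png',cv2.resize(a[150:260,230:400],None,fx=4,fy=4,interpolation=cv2.INTER_CUBIC))
"
```

```text
t2.33 tcp [519.3  35.4 155.6] sleeve x 1.5 y -32.8 rot err tool deg [ 0.07 -0.18  0.34] F along X 0.2 D -0.4 z -0.1 gap 56.0 vel 0.009
tool shift [-1.5  3.1  3.6]
```

View pics/s2.png

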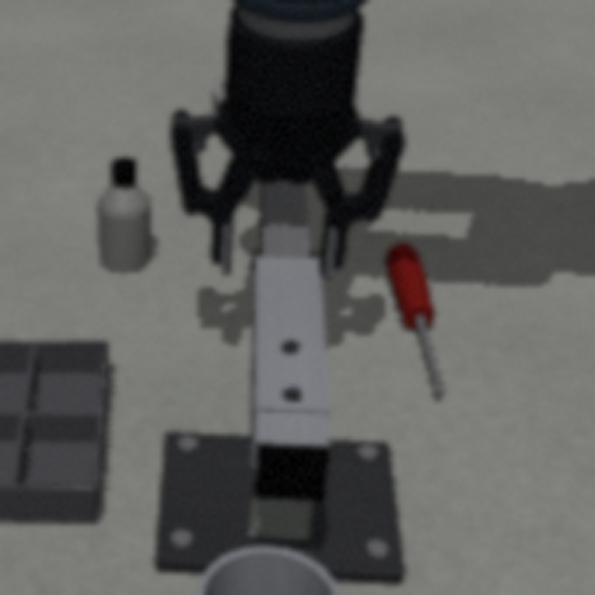

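View pics/t2.png

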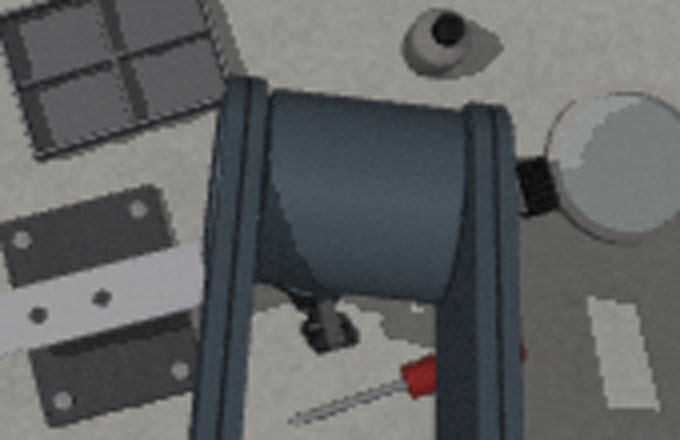

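>>> jog_arm:
  moves:
    - {"tx":-0.0015,"ty":0.003,"tz":0.002,"rx":0,"ry":0,"rz":0.3,"hand":0.056}
    - {"tx":-0.0015,"ty":0.003,"tz":0.002,"rx":0,"ry":0,"rz":0.3,"hand":0.056}
    - {"tx":-0.0015,"ty":0.003,"tz":0.002,"rx":0,"ry":0,"rz":0.3,"hand":0.052}
    - {"tx":-0.0015,"ty":0.003,"tz":0.002,"rx":0,"ry":0,"rz":0.3,"hand":0.052}
    - {"tx":-0.0015,"ty":0.003,"tz":0.002,"rx":0,"ry":0,"rz":0.3,"hand":0.052}

```text
t: 2.85
tcp_pos: [517.4, 32.2, 151.9]
orientation: [-0.0, 0.994, 0.111, -0.0]
ft_force: [-0.1, 0.1, 0.7]
finger_gap: 52.2
```

```bash
python3 - <<'E'
from h import *
st()
c=camera('side');st()
a=cv2.resize(c['image'][120:190,260:340],None,fx=8,fy=8,interpolation=cv2.INTER_CUBIC)
p=np.array(r.sense()["tcp_pos"])
b=a.copy()
def dot(P,col):
    u,v=proj(c,P)[0];u=(u-260+.5)*8-.5;v=(v-120+.5)*8-.5;cv2.circle(b,(int(u),int(v)),3,col,-1)
for g in(-26,26):
    for dy in(-11,11): 
        for dz in(-54,-73): dot(p+X*g+D*dy+[0,0,dz],(0,0,255))
for y in(0,-15,-22.8,-30,-60):
    for x in(-14,14):dot(MOUTH+X*x+D*y+[0,0,14],(0,255,0))
for x in(-20,20):dot(MOUTH+X*x+D*-22.8,(255,0,0))
cv2.imwrite('pics/s3.png',np.hstack([a,b])[:,:] if 0 else b);cv2.imwrite('pics/s3a.png',a)
E
```

```text
t2.85 tcp [517.4  32.2 151.9] sleeve x -1.1 y -35.5 rot err tool deg [-0.    0.    0.03] F along X -0.0 D 0.1 z 0.7 gap 52.2 vel 0.002
t2.90 tcp [517.4  32.2 151.9] sleeve x -1.0 y -35.5 rot err tool deg [-0.    0.    0.03] F along X -0.1 D 0.3 z 0.3 gap 51.9 vel 0.002
```

View pics/s3.png

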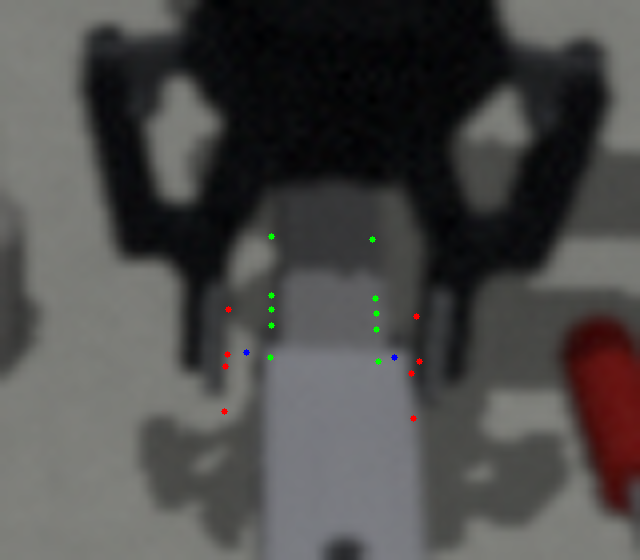

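View pics/s3a.png

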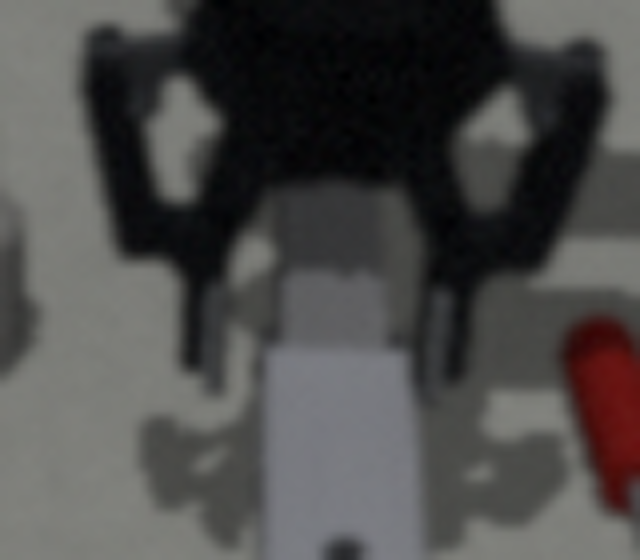

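>>> jog_arm:
  moves:
    - {"tx":0,"ty":0,"tz":0,"rx":0,"ry":0,"rz":0,"hand":0.046}
    - {"tx":0,"ty":0,"tz":0,"rx":0,"ry":0,"rz":0,"hand":0.04}
    - {"tx":0,"ty":0,"tz":0,"rx":0,"ry":0,"rz":0,"hand":0.037}
    - {"tx":0,"ty":0,"tz":0,"rx":0,"ry":0,"rz":0,"hand":0.034}
    - {"tx":0,"ty":0,"tz":0,"rx":0,"ry":0,"rz":0,"hand":0.034}
  force: 20

```text
t: 3.32
tcp_pos: [517.5, 32.3, 152.1]
orientation: [0.0, 0.994, 0.111, 0.0]
ft_force: [-0.5, -0.6, 2.4]
finger_gap: 33.6
```

```bash
python3 -c "
from h import *
st()"
```

```text
t3.32 tcp [517.5  32.3 152.1] sleeve x -0.9 y -35.5 rot err tool deg [ 0.   -0.02  0.03] F along X -0.6 D -0.5 z 2.4 gap 33.6 vel 0.001
```

>>> jog_arm:
  moves:
    - {"tx":0,"ty":0,"tz":0,"rx":0,"ry":0,"rz":0,"hand":0.032}
    - {"tx":0,"ty":0,"tz":0,"rx":0,"ry":0,"rz":0,"hand":0.03}
    - {"tx":0,"ty":0,"tz":0,"rx":0,"ry":0,"rz":0,"hand":0.028}
    - {"tx":0,"ty":0,"tz":0,"rx":0,"ry":0,"rz":0,"hand":0.026}
    - {"tx":0,"ty":0,"tz":0,"rx":0,"ry":0,"rz":0,"hand":0.026}
  force: 20

```text
t: 3.73
tcp_pos: [515.9, 32.0, 152.1]
orientation: [0.0, 0.994, 0.112, -0.002]
ft_force: [-8.1, -3.1, 9.2]
finger_gap: 28.0
```

```bash
python3 -c "
from h import *
st()"
```

```text
t3.73 tcp [515.9  32.  152.1] sleeve x -2.6 y -35.4 rot err tool deg [-0.    0.2   0.08] F along X -8.6 D -1.3 z 9.2 gap 28.0 vel 0.001
```

>>> jog_arm:
  moves:
    - {"tx":-0.001,"ty":0,"tz":-0.0005,"rx":0,"ry":0,"rz":0,"hand":0.026}
    - {"tx":-0.0018,"ty":0,"tz":-0.0005,"rx":0,"ry":0,"rz":0,"hand":0.026}
    - {"tx":-0.0018,"ty":0,"tz":-0.0005,"rx":0,"ry":0,"rz":0,"hand":0.026}
    - {"tx":-0.0018,"ty":0,"tz":-0.0005,"rx":0,"ry":0,"rz":0,"hand":0.026}
    - {"tx":-0.0018,"ty":0,"tz":-0.0005,"rx":0,"ry":0,"rz":0,"hand":0.026}
  force: 20

```text
t: 4.15
tcp_pos: [515.7, 31.9, 152.2]
orientation: [-0.0, 0.994, 0.111, -0.0]
ft_force: [0.4, -0.6, -1.0]
finger_gap: 27.9
```

```bash
python3 -c "
from h import *
st()"
```

```text
t4.15 tcp [515.7  31.9 152.2] sleeve x -2.8 y -35.5 rot err tool deg [-0.01  0.01  0.04] F along X 0.3 D -0.7 z -1.0 gap 27.9 vel 0.002
```

>>> jog_arm:
  moves:
    - {"tx":0,"ty":-0.002,"tz":0,"rx":0,"ry":0,"rz":0,"hand":0.026}
    - {"tx":0,"ty":-0.004,"tz":0,"rx":0,"ry":0,"rz":0,"hand":0.026}
    - {"tx":0,"ty":-0.006,"tz":0,"rx":0,"ry":0,"rz":0,"hand":0.026}
    - {"tx":0,"ty":-0.008,"tz":0,"rx":0,"ry":0,"rz":0,"hand":0.026}
    - {"tx":0,"ty":-0.01,"tz":0,"rx":0,"ry":0,"rz":0,"hand":0.026}
  force: 20

```text
t: 4.57
tcp_pos: [513.4, 41.8, 152.2]
orientation: [0.0, 0.994, 0.111, -0.0]
ft_force: [1.1, -1.4, -4.3]
finger_gap: 27.8
```

```bash
python3 -c "
from h import *
st()"
```

```text
t4.57 tcp [513.4  41.8 152.2] sleeve x -2.9 y -25.3 rot err tool deg [0.   0.01 0.04] F along X 0.7 D -1.6 z -4.3 gap 27.8 vel 0.046
```

>>> jog_arm:
  moves:
    - {"tx":0,"ty":-0.001,"tz":0.0003,"rx":0,"ry":0,"rz":0,"hand":0.026}
    - {"tx":0,"ty":-0.002,"tz":0.0003,"rx":0,"ry":0,"rz":0,"hand":0.026}
    - {"tx":0,"ty":-0.003,"tz":0.0003,"rx":0,"ry":0,"rz":0,"hand":0.026}
    - {"tx":0,"ty":-0.004,"tz":0.0003,"rx":0,"ry":0,"rz":0,"hand":0.026}
    - {"tx":0,"ty":-0.005,"tz":0.0003,"rx":0,"ry":0,"rz":0,"hand":0.026}
  force: 20

```text
t: 4.98
tcp_pos: [512.3, 46.5, 152.2]
orientation: [0.0, 0.994, 0.111, -0.0]
ft_force: [-0.1, -1.7, -0.2]
finger_gap: 28.0
```

```bash
python3 -c "
from h import *
st()"
```

```text
t4.98 tcp [512.3  46.5 152.2] sleeve x -2.9 y -20.4 rot err tool deg [0.01 0.   0.04] F along X -0.5 D -1.7 z -0.2 gap 28.0 vel 0.023
```

>>> jog_arm:
  moves:
    - {"tx":0,"ty":-0.0005,"tz":0,"rx":0,"ry":0,"rz":0,"hand":0.026}
    - {"tx":0,"ty":-0.001,"tz":0,"rx":0,"ry":0,"rz":0,"hand":0.026}
    - {"tx":0,"ty":-0.0015,"tz":0,"rx":0,"ry":0,"rz":0,"hand":0.026}
    - {"tx":0,"ty":-0.002,"tz":0,"rx":0,"ry":0,"rz":0,"hand":0.026}
    - {"tx":0,"ty":-0.002,"tz":0,"rx":0,"ry":0,"rz":0,"hand":0.026}

```text
t: 5.4
tcp_pos: [511.9, 48.5, 152.2]
orientation: [-0.0, 0.994, 0.111, -0.0]
ft_force: [-0.9, -1.9, 3.2]
finger_gap: 27.8
```

>>> jog_arm:
  moves:
    - {"tx":0,"ty":-0.0005,"tz":0,"rx":0,"ry":0,"rz":0,"hand":0.026}
    - {"tx":0,"ty":-0.001,"tz":0,"rx":0,"ry":0,"rz":0,"hand":0.026}
    - {"tx":0,"ty":-0.0015,"tz":0,"rx":0,"ry":0,"rz":0,"hand":0.026}
    - {"tx":0,"ty":-0.0015,"tz":0,"rx":0,"ry":0,"rz":0,"hand":0.026}
    - {"tx":0,"ty":-0.0015,"tz":0,"rx":0,"ry":0,"rz":0,"hand":0.026}

```text
t: 5.82
tcp_pos: [511.5, 49.9, 152.2]
orientation: [-0.0, 0.994, 0.111, -0.0]
ft_force: [-2.1, -0.5, 2.7]
finger_gap: 27.7
```

```bash
python3 -c "
from h import *
st()"
```

```text
t5.82 tcp [511.5  49.9 152.2] sleeve x -2.9 y -16.9 rot err tool deg [-0.    0.01  0.04] F along X -2.2 D -0.0 z 2.7 gap 27.7 vel 0.002
```

Still free. Continue in small steps.

>>> jog_arm:
  moves:
    - {"tx":0,"ty":-0.0005,"tz":0,"rx":0,"ry":0,"rz":0,"hand":0.026}
    - {"tx":0,"ty":-0.001,"tz":0,"rx":0,"ry":0,"rz":0,"hand":0.026}
    - {"tx":0,"ty":-0.0015,"tz":0,"rx":0,"ry":0,"rz":0,"hand":0.026}
    - {"tx":0,"ty":-0.002,"tz":0,"rx":0,"ry":0,"rz":0,"hand":0.026}
    - {"tx":0,"ty":-0.002,"tz":0,"rx":0,"ry":0,"rz":0,"hand":0.026}

```text
t: 6.23
tcp_pos: [511.1, 51.9, 152.2]
orientation: [0.0, 0.994, 0.111, -0.0]
ft_force: [-3.0, -1.9, 4.7]
finger_gap: 27.4
```

>>> jog_arm:
  moves:
    - {"tx":0,"ty":-0.0005,"tz":0,"rx":0,"ry":0,"rz":0,"hand":0.026}
    - {"tx":0,"ty":-0.001,"tz":0,"rx":0,"ry":0,"rz":0,"hand":0.026}
    - {"tx":0,"ty":-0.0015,"tz":0,"rx":0,"ry":0,"rz":0,"hand":0.026}
    - {"tx":0,"ty":-0.0015,"tz":0,"rx":0,"ry":0,"rz":0,"hand":0.026}
    - {"tx":0,"ty":-0.0015,"tz":0,"rx":0,"ry":0,"rz":0,"hand":0.026}

```text
t: 6.65
tcp_pos: [510.7, 53.4, 152.2]
orientation: [-0.0, 0.994, 0.111, -0.0]
ft_force: [-3.3, -1.8, 4.9]
finger_gap: 28.0
```

```bash
python3 -c "
from h import *
st()"
```

```text
t6.65 tcp [510.7  53.4 152.2] sleeve x -2.9 y -13.4 rot err tool deg [-0.    0.01  0.04] F along X -3.6 D -1.0 z 4.9 gap 28.0 vel 0.002
```

>>> jog_arm:
  moves:
    - {"tx":-0.0005,"ty":-0.0005,"tz":-0.0003,"rx":0,"ry":0,"rz":0,"hand":0.026}
    - {"tx":-0.0005,"ty":-0.001,"tz":-0.0003,"rx":0,"ry":0,"rz":0,"hand":0.026}
    - {"tx":-0.0005,"ty":-0.0012,"tz":-0.0003,"rx":0,"ry":0,"rz":0,"hand":0.026}
    - {"tx":-0.0005,"ty":-0.0012,"tz":-0.0003,"rx":0,"ry":0,"rz":0,"hand":0.026}
    - {"tx":-0.0005,"ty":-0.0012,"tz":-0.0003,"rx":0,"ry":0,"rz":0,"hand":0.026}

```text
t: 7.07
tcp_pos: [510.4, 54.5, 152.2]
orientation: [-0.0, 0.994, 0.111, 0.0]
ft_force: [1.7, 0.2, -2.5]
finger_gap: 28.0
```

>>> jog_arm:
  moves:
    - {"tx":0,"ty":-0.0005,"tz":0,"rx":0,"ry":0,"rz":0,"hand":0.026}
    - {"tx":0,"ty":-0.001,"tz":0,"rx":0,"ry":0,"rz":0,"hand":0.026}
    - {"tx":0,"ty":-0.001,"tz":0,"rx":0,"ry":0,"rz":0,"hand":0.026}
    - {"tx":0,"ty":-0.001,"tz":0,"rx":0,"ry":0,"rz":0,"hand":0.026}
    - {"tx":0,"ty":-0.001,"tz":0,"rx":0,"ry":0,"rz":0,"hand":0.026}

```text
t: 7.48
tcp_pos: [510.3, 55.0, 152.3]
orientation: [0.0, 0.994, 0.111, 0.0]
ft_force: [4.1, -3.2, -4.8]
finger_gap: 27.6
```

```bash
python3 -c "
from h import *
st()"
```

```text
t7.48 tcp [510.3  55.  152.3] sleeve x -3.0 y -11.8 rot err tool deg [ 0.04 -0.04  0.03] F along X 3.2 D -4.0 z -4.8 gap 27.6 vel 0.001
```

>>> jog_arm:
  moves:
    - {"tx":0.0003,"ty":-0.0005,"tz":0.0003,"rx":0,"ry":0,"rz":0,"hand":0.026}
    - {"tx":0.0003,"ty":-0.0007,"tz":0.0003,"rx":0,"ry":0,"rz":0,"hand":0.026}
    - {"tx":0.0003,"ty":-0.0007,"tz":0.0003,"rx":0,"ry":0,"rz":0,"hand":0.026}
    - {"tx":0.0003,"ty":-0.0007,"tz":0.0003,"rx":0,"ry":0,"rz":0,"hand":0.026}
    - {"tx":0.0003,"ty":-0.0007,"tz":0.0003,"rx":0,"ry":0,"rz":0,"hand":0.026}

```text
t: 7.9
tcp_pos: [510.3, 55.1, 152.2]
orientation: [0.001, 0.994, 0.111, 0.0]
ft_force: [1.9, -6.3, -2.4]
finger_gap: 27.8
```

```bash
python3 - <<'E'
from h import *
st()
a=camera('side')['image'];a=cv2.resize(a[120:190,260:340],None,fx=8,fy=8,interpolation=cv2.INTER_CUBIC)
cv2.imwrite('pics/s4.png',cv2.convertScaleAbs(a,alpha=1.6))
E
```

```text
t7.90 tcp [510.3  55.1 152.2] sleeve x -3.0 y -11.7 rot err tool deg [ 0.1  -0.01  0.04] F along X 0.5 D -6.6 z -2.4 gap 27.8 vel 0.002
```

View pics/s4.png

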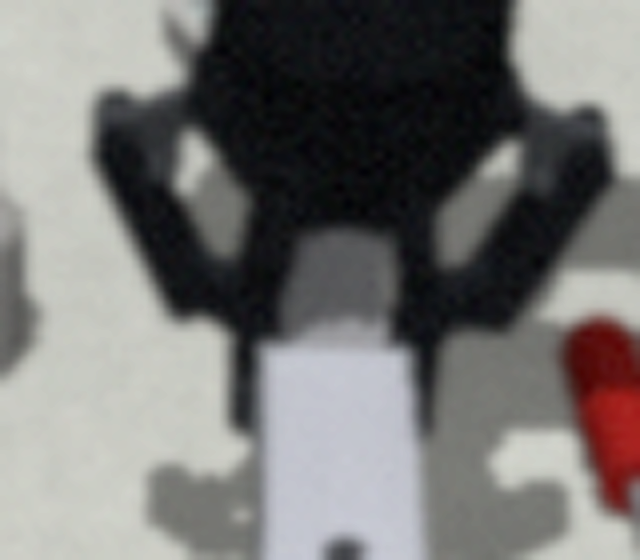

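>>> jog_arm:
  moves:
    - {"tx":0,"ty":0.0008,"tz":0,"rx":0,"ry":0,"rz":0,"hand":0.026}
    - {"tx":0,"ty":0.001,"tz":0,"rx":0,"ry":0,"rz":0,"hand":0.034}
    - {"tx":0,"ty":0.001,"tz":0,"rx":0,"ry":0,"rz":0,"hand":0.045}
    - {"tx":0,"ty":0.001,"tz":0,"rx":0,"ry":0,"rz":0,"hand":0.05}
    - {"tx":0,"ty":0.001,"tz":0,"rx":0,"ry":0,"rz":0,"hand":0.05}

```text
t: 8.37
tcp_pos: [509.9, 55.5, 152.2]
orientation: [-0.0, 0.994, 0.111, -0.0]
ft_force: [0.2, 0.1, 0.4]
finger_gap: 49.8
```

>>> jog_arm:
  moves:
    - {"tx":0,"ty":0.01,"tz":0,"rx":0,"ry":0,"rz":0,"hand":0.05}
    - {"tx":0,"ty":0.03,"tz":0,"rx":0,"ry":0,"rz":0,"hand":0.05}
    - {"tx":0,"ty":0.05,"tz":0,"rx":0,"ry":0,"rz":0,"hand":0.05}
    - {"tx":0,"ty":0.07,"tz":0,"rx":0,"ry":0,"rz":0,"hand":0.05}
    - {"tx":0,"ty":0.085,"tz":0,"rx":0,"ry":0,"rz":0,"hand":0.05}

```text
t: 8.78
tcp_pos: [529.4, -29.6, 152.2]
orientation: [0.0, 0.994, 0.111, 0.0]
ft_force: [-0.0, 0.1, -0.1]
finger_gap: 50.6
```

```bash
python3 - <<'E'
from h import *
st()
c=camera('top');a=cv2.resize(c['image'][160:260,230:390],None,fx=5,fy=5,interpolation=cv2.INTER_CUBIC)
cv2.imwrite('pics/t5.png',cv2.convertScaleAbs(a,alpha=1.4))
a=camera('side')['image'];a=cv2.resize(a[110:180,270:350],None,fx=8,fy=8,interpolation=cv2.INTER_CUBIC)
cv2.imwrite('pics/s5.png',cv2.convertScaleAbs(a,alpha=1.6))
E
```

```text
t8.78 tcp [529.4 -29.6 152.2] sleeve x -3.0 y -98.5 rot err tool deg [ 0.03 -0.02  0.02] F along X -0.0 D 0.1 z -0.1 gap 50.6 vel 0.304
```

View pics/t5.png

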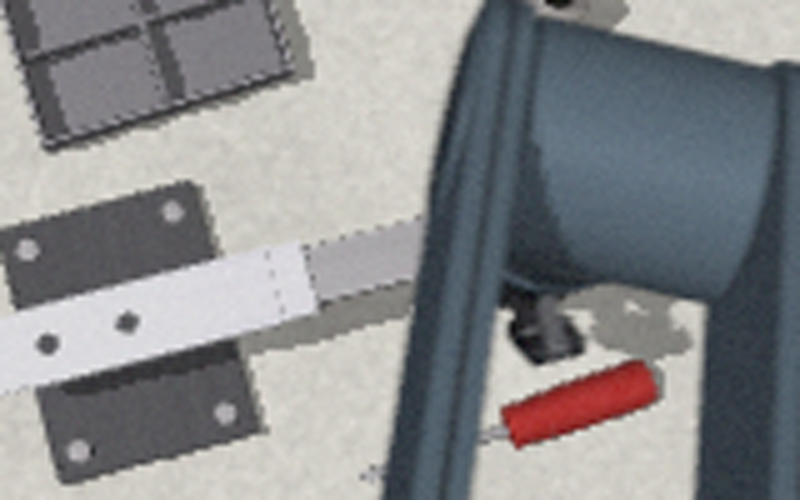

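View pics/s5.png

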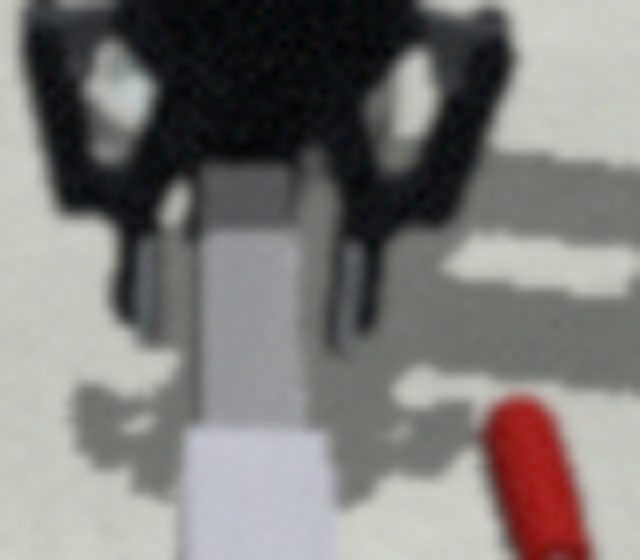

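>>> jog_arm:
  moves:
    - {"tx":0,"ty":0,"tz":0,"rx":0,"ry":0,"rz":0,"hand":0.04}
    - {"tx":0,"ty":0,"tz":0,"rx":0,"ry":0,"rz":0,"hand":0.033}
    - {"tx":0,"ty":0,"tz":0,"rx":0,"ry":0,"rz":0,"hand":0.03}
    - {"tx":0,"ty":0,"tz":0,"rx":0,"ry":0,"rz":0,"hand":0.026}
    - {"tx":0,"ty":0,"tz":0,"rx":0,"ry":0,"rz":0,"hand":0.026}
  force: 25

```text
t: 9.3
tcp_pos: [529.2, -27.0, 152.2]
orientation: [-0.0, 0.994, 0.112, 0.0]
ft_force: [2.3, 1.3, -0.9]
finger_gap: 27.8
```

```bash
python3 -c "
from h import *
st()"
```

```text
t9.30 tcp [529.2 -27.  152.2] sleeve x -2.6 y -95.9 rot err tool deg [-0.   -0.04  0.1 ] F along X 2.5 D 0.8 z -0.9 gap 27.8 vel 0.003
```

>>> jog_arm:
  moves:
    - {"tx":0.0004,"ty":-0.001,"tz":0,"rx":0,"ry":0,"rz":0,"hand":0.026}
    - {"tx":0.0004,"ty":-0.002,"tz":0,"rx":0,"ry":0,"rz":0,"hand":0.026}
    - {"tx":0.0004,"ty":-0.003,"tz":0,"rx":0,"ry":0,"rz":0,"hand":0.026}
    - {"tx":0.0004,"ty":-0.004,"tz":0,"rx":0,"ry":0,"rz":0,"hand":0.026}
    - {"tx":0.0004,"ty":-0.005,"tz":0,"rx":0,"ry":0,"rz":0,"hand":0.026}

```text
t: 9.72
tcp_pos: [528.5, -23.5, 152.2]
orientation: [0.001, 0.994, 0.112, 0.0]
ft_force: [1.5, -5.6, -0.6]
finger_gap: 27.6
```

```bash
python3 -c "
from h import *
st()"
```

```text
t9.72 tcp [528.5 -23.5 152.2] sleeve x -2.6 y -92.3 rot err tool deg [ 0.09 -0.    0.06] F along X 0.2 D -5.8 z -0.6 gap 27.6 vel 0.02
```

>>> jog_arm:
  moves:
    - {"tx":0,"ty":-0.0015,"tz":0,"rx":0,"ry":0,"rz":0,"hand":0.026}
    - {"tx":0,"ty":-0.003,"tz":0,"rx":0,"ry":0,"rz":0,"hand":0.026}
    - {"tx":0,"ty":-0.0045,"tz":0,"rx":0,"ry":0,"rz":0,"hand":0.026}
    - {"tx":0,"ty":-0.006,"tz":0,"rx":0,"ry":0,"rz":0,"hand":0.026}
    - {"tx":0,"ty":-0.0075,"tz":0,"rx":0,"ry":0,"rz":0,"hand":0.026}

```text
t: 10.13
tcp_pos: [526.8, -16.2, 152.2]
orientation: [0.001, 0.994, 0.112, 0.0]
ft_force: [1.3, -5.4, -0.8]
finger_gap: 27.6
```

>>> jog_arm:
  moves:
    - {"tx":0,"ty":-0.0015,"tz":0,"rx":0,"ry":0,"rz":0,"hand":0.026}
    - {"tx":0,"ty":-0.003,"tz":0,"rx":0,"ry":0,"rz":0,"hand":0.026}
    - {"tx":0,"ty":-0.0045,"tz":0,"rx":0,"ry":0,"rz":0,"hand":0.026}
    - {"tx":0,"ty":-0.006,"tz":0,"rx":0,"ry":0,"rz":0,"hand":0.026}
    - {"tx":0,"ty":-0.0075,"tz":0,"rx":0,"ry":0,"rz":0,"hand":0.026}

```text
t: 10.55
tcp_pos: [525.1, -8.9, 152.2]
orientation: [0.001, 0.994, 0.112, 0.0]
ft_force: [1.0, -5.7, -0.4]
finger_gap: 27.5
```

```bash
python3 -c "
from h import *
st()"
```

```text
t10.55 tcp [525.1  -8.9 152.2] sleeve x -2.6 y -77.3 rot err tool deg [ 0.09 -0.    0.06] F along X -0.3 D -5.7 z -0.4 gap 27.5 vel 0.032
```

>>> jog_arm:
  moves:
    - {"tx":0,"ty":-0.0015,"tz":0,"rx":0,"ry":0,"rz":0,"hand":0.026}
    - {"tx":0,"ty":-0.003,"tz":0,"rx":0,"ry":0,"rz":0,"hand":0.026}
    - {"tx":0,"ty":-0.0045,"tz":0,"rx":0,"ry":0,"rz":0,"hand":0.026}
    - {"tx":0,"ty":-0.006,"tz":0,"rx":0,"ry":0,"rz":0,"hand":0.026}
    - {"tx":0,"ty":-0.0075,"tz":0,"rx":0,"ry":0,"rz":0,"hand":0.026}

```text
t: 10.97
tcp_pos: [523.4, -1.6, 152.2]
orientation: [0.001, 0.994, 0.112, 0.0]
ft_force: [1.0, -5.1, -0.7]
finger_gap: 27.3
```

>>> jog_arm:
  moves:
    - {"tx":0,"ty":-0.0015,"tz":0,"rx":0,"ry":0,"rz":0,"hand":0.026}
    - {"tx":0,"ty":-0.003,"tz":0,"rx":0,"ry":0,"rz":0,"hand":0.026}
    - {"tx":0,"ty":-0.0045,"tz":0,"rx":0,"ry":0,"rz":0,"hand":0.026}
    - {"tx":0,"ty":-0.006,"tz":0,"rx":0,"ry":0,"rz":0,"hand":0.026}
    - {"tx":0,"ty":-0.0075,"tz":0,"rx":0,"ry":0,"rz":0,"hand":0.026}

```text
t: 11.38
tcp_pos: [521.7, 5.7, 152.2]
orientation: [0.001, 0.994, 0.112, 0.0]
ft_force: [0.9, -5.2, 0.4]
finger_gap: 27.7
```

```bash
python3 -c "
from h import *
st()"
```

```text
t11.38 tcp [521.7   5.7 152.2] sleeve x -2.7 y -62.3 rot err tool deg [0.09 0.01 0.06] F along X -0.3 D -5.3 z 0.4 gap 27.7 vel 0.032
```

>>> jog_arm:
  moves:
    - {"tx":0,"ty":-0.0006,"tz":0,"rx":0,"ry":0,"rz":0,"hand":0.026}
    - {"tx":0,"ty":-0.0012,"tz":0,"rx":0,"ry":0,"rz":0,"hand":0.026}
    - {"tx":0,"ty":-0.0018,"tz":0,"rx":0,"ry":0,"rz":0,"hand":0.026}
    - {"tx":0,"ty":-0.0024,"tz":0,"rx":0,"ry":0,"rz":0,"hand":0.026}
    - {"tx":0,"ty":-0.003,"tz":0,"rx":0,"ry":0,"rz":0,"hand":0.026}

```text
t: 11.8
tcp_pos: [521.1, 8.7, 152.3]
orientation: [0.001, 0.994, 0.112, 0.0]
ft_force: [1.0, -4.7, -1.3]
finger_gap: 27.8
```

>>> jog_arm:
  moves:
    - {"tx":0,"ty":-0.0006,"tz":0,"rx":0,"ry":0,"rz":0,"hand":0.026}
    - {"tx":0,"ty":-0.0012,"tz":0,"rx":0,"ry":0,"rz":0,"hand":0.026}
    - {"tx":0,"ty":-0.0018,"tz":0,"rx":0,"ry":0,"rz":0,"hand":0.026}
    - {"tx":0,"ty":-0.0024,"tz":0,"rx":0,"ry":0,"rz":0,"hand":0.026}
    - {"tx":0,"ty":-0.003,"tz":0,"rx":0,"ry":0,"rz":0,"hand":0.026}

```text
t: 12.22
tcp_pos: [520.4, 11.6, 152.2]
orientation: [0.001, 0.994, 0.112, 0.0]
ft_force: [1.0, -6.0, 0.4]
finger_gap: 27.6
```

>>> jog_arm:
  moves:
    - {"tx":0,"ty":-0.0006,"tz":0,"rx":0,"ry":0,"rz":0,"hand":0.026}
    - {"tx":0,"ty":-0.0012,"tz":0,"rx":0,"ry":0,"rz":0,"hand":0.026}
    - {"tx":0,"ty":-0.0018,"tz":0,"rx":0,"ry":0,"rz":0,"hand":0.026}
    - {"tx":0,"ty":-0.0024,"tz":0,"rx":0,"ry":0,"rz":0,"hand":0.026}
    - {"tx":0,"ty":-0.003,"tz":0,"rx":0,"ry":0,"rz":0,"hand":0.026}

```text
t: 12.63
tcp_pos: [519.7, 14.6, 152.2]
orientation: [0.001, 0.994, 0.112, -0.0]
ft_force: [0.5, -5.6, -0.4]
finger_gap: 27.3
```

>>> jog_arm:
  moves:
    - {"tx":0,"ty":-0.0006,"tz":0,"rx":0,"ry":0,"rz":0,"hand":0.026}
    - {"tx":0,"ty":-0.0012,"tz":0,"rx":0,"ry":0,"rz":0,"hand":0.026}
    - {"tx":0,"ty":-0.0018,"tz":0,"rx":0,"ry":0,"rz":0,"hand":0.026}
    - {"tx":0,"ty":-0.0024,"tz":0,"rx":0,"ry":0,"rz":0,"hand":0.026}
    - {"tx":0,"ty":-0.003,"tz":0,"rx":0,"ry":0,"rz":0,"hand":0.026}

```text
t: 13.05
tcp_pos: [519.0, 17.5, 152.2]
orientation: [0.001, 0.994, 0.112, -0.0]
ft_force: [0.7, -5.0, 0.3]
finger_gap: 27.7
```

>>> jog_arm:
  moves:
    - {"tx":0,"ty":-0.0006,"tz":0,"rx":0,"ry":0,"rz":0,"hand":0.026}
    - {"tx":0,"ty":-0.0012,"tz":0,"rx":0,"ry":0,"rz":0,"hand":0.026}
    - {"tx":0,"ty":-0.0018,"tz":0,"rx":0,"ry":0,"rz":0,"hand":0.026}
    - {"tx":0,"ty":-0.0024,"tz":0,"rx":0,"ry":0,"rz":0,"hand":0.026}
    - {"tx":0,"ty":-0.003,"tz":0,"rx":0,"ry":0,"rz":0,"hand":0.026}

```text
t: 13.47
tcp_pos: [518.4, 20.4, 152.2]
orientation: [0.001, 0.994, 0.112, -0.0]
ft_force: [1.1, -4.3, 0.2]
finger_gap: 28.0
```

>>> jog_arm:
  moves:
    - {"tx":0,"ty":-0.0006,"tz":0,"rx":0,"ry":0,"rz":0,"hand":0.026}
    - {"tx":0,"ty":-0.0012,"tz":0,"rx":0,"ry":0,"rz":0,"hand":0.026}
    - {"tx":0,"ty":-0.0018,"tz":0,"rx":0,"ry":0,"rz":0,"hand":0.026}
    - {"tx":0,"ty":-0.0024,"tz":0,"rx":0,"ry":0,"rz":0,"hand":0.026}
    - {"tx":0,"ty":-0.003,"tz":0,"rx":0,"ry":0,"rz":0,"hand":0.026}

```text
t: 13.88
tcp_pos: [517.7, 23.3, 152.2]
orientation: [0.001, 0.994, 0.112, -0.0]
ft_force: [0.7, -5.3, 1.3]
finger_gap: 27.4
```

>>> jog_arm:
  moves:
    - {"tx":0,"ty":-0.0006,"tz":0,"rx":0,"ry":0,"rz":0,"hand":0.026}
    - {"tx":0,"ty":-0.0012,"tz":0,"rx":0,"ry":0,"rz":0,"hand":0.026}
    - {"tx":0,"ty":-0.0018,"tz":0,"rx":0,"ry":0,"rz":0,"hand":0.026}
    - {"tx":0,"ty":-0.0024,"tz":0,"rx":0,"ry":0,"rz":0,"hand":0.026}
    - {"tx":0,"ty":-0.003,"tz":0,"rx":0,"ry":0,"rz":0,"hand":0.026}

```text
t: 14.3
tcp_pos: [517.0, 26.3, 152.2]
orientation: [0.001, 0.994, 0.112, -0.0]
ft_force: [0.1, -5.1, 0.4]
finger_gap: 27.6
```

>>> jog_arm:
  moves:
    - {"tx":0,"ty":-0.0006,"tz":0,"rx":0,"ry":0,"rz":0,"hand":0.026}
    - {"tx":0,"ty":-0.0012,"tz":0,"rx":0,"ry":0,"rz":0,"hand":0.026}
    - {"tx":0,"ty":-0.0018,"tz":0,"rx":0,"ry":0,"rz":0,"hand":0.026}
    - {"tx":0,"ty":-0.0024,"tz":0,"rx":0,"ry":0,"rz":0,"hand":0.026}
    - {"tx":0,"ty":-0.003,"tz":0,"rx":0,"ry":0,"rz":0,"hand":0.026}

```text
t: 14.72
tcp_pos: [516.4, 29.2, 152.2]
orientation: [0.001, 0.994, 0.112, -0.0]
ft_force: [0.2, -4.9, 0.6]
finger_gap: 27.4
```

>>> jog_arm:
  moves:
    - {"tx":0,"ty":-0.0006,"tz":0,"rx":0,"ry":0,"rz":0,"hand":0.026}
    - {"tx":0,"ty":-0.0012,"tz":0,"rx":0,"ry":0,"rz":0,"hand":0.026}
    - {"tx":0,"ty":-0.0018,"tz":0,"rx":0,"ry":0,"rz":0,"hand":0.026}
    - {"tx":0,"ty":-0.0024,"tz":0,"rx":0,"ry":0,"rz":0,"hand":0.026}
    - {"tx":0,"ty":-0.003,"tz":0,"rx":0,"ry":0,"rz":0,"hand":0.026}

```text
t: 15.13
tcp_pos: [515.5, 32.9, 152.2]
orientation: [-0.0, 0.994, 0.111, -0.0]
ft_force: [-1.0, -2.2, 2.6]
finger_gap: 27.6
```

>>> jog_arm:
  moves:
    - {"tx":0,"ty":0.0006,"tz":0,"rx":0,"ry":0,"rz":0,"hand":0.026}
    - {"tx":0,"ty":0.0012,"tz":0,"rx":0,"ry":0,"rz":0,"hand":0.026}
    - {"tx":0,"ty":0.0018,"tz":0,"rx":0,"ry":0,"rz":0,"hand":0.026}
    - {"tx":0,"ty":0.0024,"tz":0,"rx":0,"ry":0,"rz":0,"hand":0.026}
    - {"tx":0,"ty":0.003,"tz":0,"rx":0,"ry":0,"rz":0,"hand":0.026}

```text
t: 15.55
tcp_pos: [516.2, 30.0, 152.2]
orientation: [-0.0, 0.994, 0.111, -0.0]
ft_force: [-2.6, 1.0, 4.8]
finger_gap: 27.6
```

```bash
python3 -c "
from h import *
st()"
```

```text
t15.55 tcp [516.2  30.  152.2] sleeve x -2.8 y -37.5 rot err tool deg [-0.02  0.02  0.04] F along X -2.3 D 1.6 z 4.8 gap 27.6 vel 0.015
```

>>> jog_arm:
  moves:
    - {"tx":-0.0003,"ty":0.0005,"tz":-0.0003,"rx":0,"ry":0,"rz":0,"hand":0.026}
    - {"tx":-0.0003,"ty":0.001,"tz":-0.0003,"rx":0,"ry":0,"rz":0,"hand":0.026}
    - {"tx":-0.0003,"ty":0.0015,"tz":-0.0003,"rx":0,"ry":0,"rz":0,"hand":0.026}
    - {"tx":-0.0003,"ty":0.002,"tz":-0.0003,"rx":0,"ry":0,"rz":0,"hand":0.026}
    - {"tx":-0.0003,"ty":0.002,"tz":-0.0003,"rx":0,"ry":0,"rz":0,"hand":0.026}

```text
t: 15.97
tcp_pos: [516.5, 28.5, 152.2]
orientation: [-0.001, 0.994, 0.111, -0.0]
ft_force: [1.6, 5.8, 0.1]
finger_gap: 27.8
```

```bash
python3 -c "
from h import *
st()"
```

```text
t15.97 tcp [516.5  28.5 152.2] sleeve x -2.8 y -39.0 rot err tool deg [-0.08 -0.01  0.02] F along X 2.9 D 5.3 z 0.1 gap 27.8 vel 0.003
```

>>> jog_arm:
  moves:
    - {"tx":0,"ty":0.0005,"tz":0,"rx":0,"ry":0,"rz":0,"hand":0.026}
    - {"tx":0,"ty":0.001,"tz":0,"rx":0,"ry":0,"rz":0,"hand":0.026}
    - {"tx":0,"ty":0.0015,"tz":0,"rx":0,"ry":0,"rz":0,"hand":0.026}
    - {"tx":0,"ty":0.0018,"tz":0,"rx":0,"ry":0,"rz":0,"hand":0.026}
    - {"tx":0,"ty":0.0018,"tz":0,"rx":0,"ry":0,"rz":0,"hand":0.026}

```text
t: 16.38
tcp_pos: [516.6, 27.6, 152.2]
orientation: [-0.001, 0.994, 0.111, -0.0]
ft_force: [-0.6, 10.0, 1.8]
finger_gap: 27.6
```

```bash
python3 -c "
from h import *
st()"
```

```text
t16.38 tcp [516.6  27.6 152.2] sleeve x -2.8 y -39.9 rot err tool deg [-0.16 -0.    0.02] F along X 1.6 D 9.9 z 1.8 gap 27.6 vel 0.003
```

>>> jog_arm:
  moves:
    - {"tx":0,"ty":0,"tz":0,"rx":0,"ry":0,"rz":0,"hand":0.026}
    - {"tx":0,"ty":0,"tz":0,"rx":0,"ry":0,"rz":0,"hand":0.026}
    - {"tx":0,"ty":0,"tz":0,"rx":0,"ry":0,"rz":0,"hand":0.026}
    - {"tx":0,"ty":0,"tz":0,"rx":0,"ry":0,"rz":0,"hand":0.026}
    - {"tx":0,"ty":0,"tz":0,"rx":0,"ry":0,"rz":0,"hand":0.026}

```text
t: 16.8
tcp_pos: [516.7, 27.6, 152.2]
orientation: [-0.001, 0.994, 0.111, -0.0]
ft_force: [-0.3, 10.1, 1.7]
finger_gap: 27.6
```

>>> jog_arm:
  moves:
    - {"tx":0,"ty":-0.001,"tz":0,"rx":0,"ry":0,"rz":0,"hand":0.026}
    - {"tx":0,"ty":-0.002,"tz":0,"rx":0,"ry":0,"rz":0,"hand":0.026}
    - {"tx":0,"ty":-0.003,"tz":0,"rx":0,"ry":0,"rz":0,"hand":0.026}
    - {"tx":0,"ty":-0.004,"tz":0,"rx":0,"ry":0,"rz":0,"hand":0.026}
    - {"tx":0,"ty":-0.004,"tz":0,"rx":0,"ry":0,"rz":0,"hand":0.026}

```text
t: 17.22
tcp_pos: [516.2, 29.7, 152.2]
orientation: [0.0, 0.994, 0.111, 0.0]
ft_force: [1.0, 0.8, -2.7]
finger_gap: 27.7
```

```bash
python3 -c "
from h import *
st()"
```

```text
t17.22 tcp [516.2  29.7 152.2] sleeve x -2.8 y -37.7 rot err tool deg [ 0.03 -0.01  0.04] F along X 1.2 D 0.5 z -2.7 gap 27.7 vel 0.005
```

Locked and relaxed. Now let go and lift.

>>> jog_arm:
  moves:
    - {"tx":0,"ty":0,"tz":0,"rx":0,"ry":0,"rz":0,"hand":0.032}
    - {"tx":0,"ty":0,"tz":0,"rx":0,"ry":0,"rz":0,"hand":0.045}
    - {"tx":0,"ty":0,"tz":0,"rx":0,"ry":0,"rz":0,"hand":0.06}
    - {"tx":0,"ty":0,"tz":0,"rx":0,"ry":0,"rz":0,"hand":0.065}
    - {"tx":0,"ty":0,"tz":0,"rx":0,"ry":0,"rz":0,"hand":0.065}

```text
t: 17.63
tcp_pos: [516.0, 29.8, 152.5]
orientation: [0.0, 0.994, 0.111, 0.0]
ft_force: [0.5, -0.1, 0.7]
finger_gap: 65.1
```

>>> jog_arm:
  moves:
    - {"tx":0,"ty":0,"tz":-0.02,"rx":0,"ry":0,"rz":0,"hand":0.065}
    - {"tx":0,"ty":0,"tz":-0.05,"rx":0,"ry":0,"rz":0,"hand":0.065}
    - {"tx":0,"ty":0,"tz":-0.085,"rx":0,"ry":0,"rz":0,"hand":0.065}
    - {"tx":0,"ty":0,"tz":-0.12,"rx":0,"ry":0,"rz":0,"hand":0.065}
    - {"tx":0,"ty":0,"tz":-0.15,"rx":0,"ry":0,"rz":0,"hand":0.065}

```text
t: 18.05
tcp_pos: [516.0, 29.9, 304.8]
orientation: [0.0, 0.994, 0.111, 0.001]
ft_force: [0.0, -0.6, -0.1]
finger_gap: 65.0
```

>>> jog_arm:
  moves:
    - {"tx":-0.035,"ty":0,"tz":0,"rx":0,"ry":0,"rz":0,"hand":0.065}
    - {"tx":-0.07,"ty":0,"tz":0,"rx":0,"ry":0,"rz":0,"hand":0.065}
    - {"tx":-0.1,"ty":0,"tz":0,"rx":0,"ry":0,"rz":0,"hand":0.065}
    - {"tx":-0.13,"ty":0,"tz":0,"rx":0,"ry":0,"rz":0,"hand":0.065}
    - {"tx":-0.15,"ty":0,"tz":0,"rx":0,"ry":0,"rz":0,"hand":0.065}

```text
t: 18.47
tcp_pos: [367.1, -3.2, 302.2]
orientation: [0.0, 0.994, 0.111, -0.0]
ft_force: [0.0, -0.5, 0.4]
finger_gap: 65.2
```

>>> jog_arm:
  moves:
    - {"tx":0,"ty":0,"tz":0,"rx":0,"ry":0,"rz":0,"hand":0.065}
    - {"tx":0,"ty":0,"tz":0,"rx":0,"ry":0,"rz":0,"hand":0.065}
    - {"tx":0,"ty":0,"tz":0,"rx":0,"ry":0,"rz":0,"hand":0.065}
    - {"tx":0,"ty":0,"tz":0,"rx":0,"ry":0,"rz":0,"hand":0.065}
    - {"tx":0,"ty":0,"tz":0,"rx":0,"ry":0,"rz":0,"hand":0.065}

```text
t: 18.88
tcp_pos: [370.6, -3.2, 302.4]
orientation: [-0.0, 0.994, 0.112, -0.0]
ft_force: [-0.4, -0.3, 0.2]
finger_gap: 64.8
```

```bash
python3 - <<'E'
from h import *
st()
a=camera('top')['image'];b=camera('side')['image']
a=cv2.resize(a[130:270,180:420],None,fx=3.3,fy=3.3,interpolation=cv2.INTER_CUBIC)
cv2.imwrite('pics/t9.png',cv2.convertScaleAbs(a,alpha=1.4))
cv2.imwrite('pics/s9.png',cv2.resize(b[90:310,190:370],None,fx=2.7,fy=2.7,interpolation=cv2.INTER_CUBIC))
E
```

```text
t18.88 tcp [370.6  -3.2 302.4] sleeve x -152.1 y -37.7 rot err tool deg [-0.01  0.    0.06] F along X -0.4 D -0.2 z 0.2 gap 64.8 vel 0.005
```

View pics/t9.png

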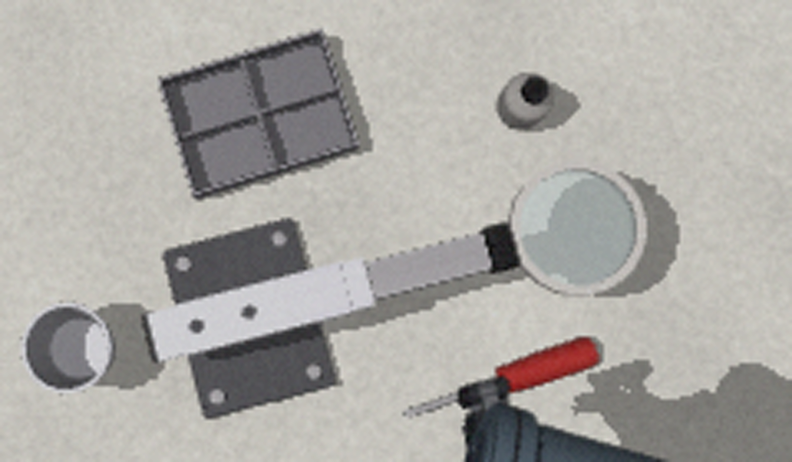

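View pics/s9.png

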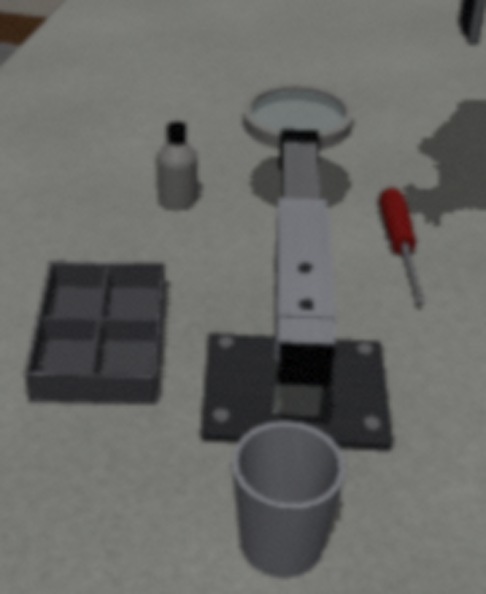

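```bash
python3 -c "
from plant import r
print(r.job_done())"
```

```text
the job is handed in; nothing more can be done
None
```

The magnifier's tube is locked in its sleeve by every check I could make, and the job is handed in. The clock read about 19 s at the last check, and hand-in gave no verdict.

**What I did:** I pinched the rear halves of both buttons and slid the tube in until the fingers met the rim. The buttons stayed caught under the rim when I let go. I then gripped the bare tube about 97 mm behind the buttons and pushed it in with 4–6 N.

**The snap:** About 62 mm inside the mouth, by my reckoning, the tube jumped forward and the push fell to about 2 N. Sliding freely in the play afterwards took about 1.6 N, which suggests that neither button was still rubbing.

**Last checks:**
- **Pull test:** A 10 N pull outward was held for about half a second, and the tube stopped against the hole edges.
- **Release:** I eased off the pull, opened the fingers and lifted clear. The force reading was about zero.
- **Bench:** The last pictures show the tray, bottle, pot and screwdriver where they were.

**What disagreed or couldn't be checked:**
- **Calibration:** The tube turned out about 2.7 mm to one side of where the camera put it. The first full grip therefore pressed sideways with about 9 N until I shifted the gripper.
- **Button position:** The collar edge put the buttons about 5 mm farther out than their direct image did. I used the direct image, and the rim contact agreed with it to within about 1 mm.
- **Not seen:** The snapped buttons can't be seen in the pictures, so the lock is judged from the forces alone.

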